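# Make up a wheel set on the assembly stand

### The arm

A 6-joint arm with a two-finger parallel gripper is mounted at the origin on a cart in front of the work surface, level with it; the furniture and walls round the work are solid. World frame = base frame: x ahead of the robot, y to its left, z up, the work surface at z = 0. Lengths are in m, angles in rad, forces in N, time in s.
With the tool pointing down it reaches from about 0.25 to 0.8 m from the base axis. Payload 8.5 kg.
Tool frame: the origin (TCP) lies at the very end of the fingers, on their centre line; the grasp point (between the pads) lies 19 mm behind it; z points along the fingers, y is the line along which they close (so a half turn about z gives the same grasp; the last joint's range is limited). The gripper opens to 85 mm and grips with 20 to 120 N. Pads are 22 mm wide; open, the fingers measure 114 mm over their backs; the gripper's body (76 mm by 85 mm) begins 54 mm behind the grasp point. The pads swing forward as they close: fully open they stand 13 mm farther back than shut.
Start: joints at [1.157, 0.238, -0.013, 1.319, 0, 1.571], TCP at [0.211, 0.481, 0.205] pointing down, gripper open.
Joint ranges: [-2.66, 2.66], [-1.03, 1.9], [-1.14, 1.46], [-1.82, 2.27], [-1.45, 1.34], [-3.14, 3.14]. Speed limits (rad/s): [2.22, 2.22, 2.79, 3.14, 3.14, 3.14].

### API

Orientations are given as a 3x3 rotation matrix whose columns are the frame's x, y, z axes.
In Python, from rig import get_state, get_image, job, cut_out, place_of gives the robot as it stands.
- The arm moves only by the tool move_arm, never from a script. Its argument "plan" is text: rows parted by semicolons, each of 7 numbers parted by spaces: the closure, from 0 (fully open) to 1 (shut), then the shift along the world's x, y, z in m, then the turn, a rotation vector about the world's x, y, z in degrees. A call has 1 to 10 rows; each row is the pose to reach, as a shift and turn from the pose commanded when the call began; what a row does not reach only later rows make up. A row lasts 1/8 s, in which the tool goes at most 62.5 mm and 10.7 degrees, less where a joint would pass 70% of its speed; a pose out of reach is approached as far as the arm can. A call with a gripper value outside its range is refused whole. The fingers move at their own pace and stop on an object; the grip force is fixed at half the most. Time passes only in rows, so rows that repeat a pose let the fingers close. It gives the time, the measured TCP pose, the force, the opening and the grip force at its end, in the units of the state.
- get_state(): the state, without advancing time (a new reading comes with each control period).
- get_image(name): name is "scene" or "top" or "wrist"; returns a dict with "image" (420x560x3 uint8, blue, green, red), "camera_matrix" (3x3 intrinsics, pixels), "world_from_camera" (4x4, takes a point from camera to world coordinates); the wrist camera has in their place "T_tool_cam" (4x4, takes a point from camera to tool coordinates, whose origin is the TCP and whose axes are the flange's). Camera axes: x right, y up, looking along -z (the intrinsics and any distortion apply to the point x, -y, -z); pixel columns grow to the right and rows downward; lengths in m; the calibration is good to about 2 mm. A picture is of the moment at which its call begins: read the wrist's pose just before it. There is no depth.
- job.finish_job(): hands the job in; it is judged then, once.
Trained networks look in a picture, given as the dict that the camera call returned (one of the last four; its "shot" number tells which), for a name from the list of things; names that differ only in an ending like _2 or _b are one class to them, and where a whole thing is asked for, a point or a joint stands for the part that bears it (a point fixed in the world has none). Each returns a list of dicts, best first, with "conf" (0 to 1); they miss things now and then, are a little off and sometimes report something else, mostly with a low value. They report only what shows in the picture. A call takes as long as a camera call.
- cut_out(name, picture): "region" (420x560 bool, what is visible of it) and "bbox" ([left, top, width, height] in pixels, round what is visible of it).
- place_of(name, picture): "at" ([column, row] in pixels: a listed point, or the origin of a listed thing).
The state is a dict: "clock": time; "joints": joint angles; "joint_velocities": joint speeds; "effort": joint torques, N m; "ee_pos": TCP position; "ee_rot": TCP orientation; "wrist_force": force on the tool from outside, world axes, zero at the start; "ft_torque": the same for the moment, N m; "grip_width": opening from 0.0 (shut) to 1.0 (fully open); "grasp_force": force on a finger pad.
Only numpy, scipy, OpenCV 4.12 (cv2) and the standard library are available. Lean on these libraries where they do the work, as an engineer would, in place of code of your own. Each camera call takes 0.05 s, during which the arm holds its last target. There are 200 camera calls.

### The job

Make up the wheel set on the upright spindle of the assembly stand, in the order the parts belong: slide on the large steel flange first, then the rubber wheel, then the small steel flange, and last the aluminium sleeve, each keeping the way up it has now and lying flat on the one below. Do not disturb the glue bottle, the battery pack and the jar.

Things in the scene. Friction and masses are not known exactly. Their poses are not given: they have to be found in the camera images.
- stand: assembly stand, fixed to the worktop, its place changes: round grey base 92 mm across and 14 mm high; on it a dark round seat 36 mm across whose flat top is 30 mm above the worktop; from the seat rises a plain upright steel spindle of 16 mm diameter, straight from 30 to 74 mm height, then tapering to 8 mm diameter at its tip, 84 mm above the worktop. Origin: on the spindle axis at the underside of the base (worktop height); z up along the spindle.
- flange_large: large flange: flat steel ring, 54 mm outside diameter, 10 mm high, bore 21 mm, with a ring of six dark dots and a fine circular groove on top; lies loose on the worktop, 0.10 to 0.21 kg. Origin: centre of its underside, z up. Take it by its rim from above. Seated, its underside is 30 mm above the worktop
- wheel: polishing wheel: dark rubber ring with a thin brass bush, 62 mm outside diameter (the widest part), 16 mm high, bore 21 mm; lies loose on the worktop, 0.07 to 0.14 kg. Origin: centre of its underside, z up. Take it by its rim from above; it is rigid. Seated, its underside is 40 mm above the worktop
- flange_small: small flange: flat steel ring, 42 mm outside diameter, 10 mm high, bore 21 mm, with a fine circular groove and no dots; lies loose on the worktop, 0.06 to 0.13 kg. Origin: centre of its underside, z up. Seated, its underside is 56 mm above the worktop
- sleeve: spacer sleeve: plain aluminium tube, 30 mm outside diameter (the narrowest part), 20 mm high, bore 21 mm; stands loose on the worktop, 0.03 to 0.07 kg. Origin: centre of its underside, z up. Seated, its underside is 66 mm and its top 86 mm above the worktop
- glue: bystander: white glue squeeze bottle with a blue pointed cap, 32 mm diameter, 112 mm tall, standing loose. Origin: centre of its underside
- battery: bystander: black battery pack with an orange patch, 70x110x62 mm, loose. Origin: centre of its underside
- jar: bystander: round jar with a pale lid, 66 mm diameter, 78 mm tall, standing loose behind the work. Origin: centre of its underside
- shelf_edge (a point): lower front edge of the wall shelf that overhangs the back of the worktop along its whole width (this point is straight ahead of the robot; the board reaches from it backward and 27 mm upward, fixed). Carry things low and straight across: a wrist swung outward in an arc can strike it. Nothing to be done with it

How it is judged:
On the way, in this order (a step that is already met when the one before it is completed fails the run):
1. the large flange lies on the seat of the stand (horizontal distance between flange_large and stand below 0.006 m and z of flange_large in the frame of stand between 0.026 and 0.034 m and angle between flange_large's own z axis and vertical below 0.1 rad), for 0.2 s.
2. the rubber wheel lies on the large flange (horizontal distance between wheel and stand below 0.006 m and z of wheel in the frame of stand between 0.036 and 0.044 m and angle between wheel's own z axis and vertical below 0.1 rad), for 0.2 s.
3. the small flange lies on the wheel (horizontal distance between flange_small and stand below 0.006 m and z of flange_small in the frame of stand between 0.052 and 0.06 m and angle between flange_small's own z axis and vertical below 0.1 rad), for 0.2 s.
4. the sleeve stands on the small flange (horizontal distance between sleeve and stand below 0.006 m and z of sleeve in the frame of stand between 0.062 and 0.07 m and angle between sleeve's own z axis and vertical below 0.1 rad), for 0.2 s.
At the end, for the whole second after the job is handed in: On the spindle, from below: large flange, wheel, small flange, sleeve. Each has its axis within 6 mm of the spindle's, its underside within 4 mm of its seated height (30, 40, 56, 66 mm above the worktop), is within 0.1 rad of level, the same way up as at the start, released and at rest (all of step 1 and all of step 2 and all of step 3 and all of step 4 and linear speed of each of flange_large, wheel, flange_small, sleeve below 0.02 m/s); the robot touches nothing.
It fails at once if the glue bottle was pushed more than 25 mm or tipped (distance of glue from where it was at the start of the episode above 0.025 m or angle between glue's own z axis and vertical above 0.35 rad).
It fails at once if the battery pack was pushed more than 25 mm or tipped (distance of battery from where it was at the start of the episode above 0.025 m or angle between battery's own z axis and vertical above 0.35 rad).
It fails at once if the jar was pushed more than 25 mm or tipped (distance of jar from where it was at the start of the episode above 0.025 m or angle between jar's own z axis and vertical above 0.35 rad).
It also fails if it takes over 104 s, if anything falls off the work surface, if the arm or the gripper's body presses on something with over 40 N, if the wrist force passes 120 N, or if a joint passes its speed limit or range.

## Working session

There is one attempt and no reset: what is moved stays moved. The work goes in short steps, Python scripts to look and compute and a tool call to move; the robot and the scene stay as the last step left them, time stands still between calls to the robot, and variables do not carry over. Pictures are saved under pics/ and viewed, at most 14 in all, crops included, and the job is handed in when it is done.

Besides the shell and the picture viewer there is one more tool, called after "Call:" as name(argument=value, ...) on one line, values as JSON. move_arm: Moves the arm, as the interface text tells. Its arguments: {"type":"object","properties":{"plan":{"type":"string"}},"required":["plan"]}

```bash
mkdir -p pics
cat > h.py <<'E'
import numpy as np, cv2
from rig import get_state,get_image,job,cut_out,place_of
def ray(p,uv,T=None):
    K=p["camera_matrix"]; T=p["world_from_camera"] if T is None else T
    d=np.linalg.inv(K)@[uv[0],uv[1],1]; d=np.array([d[0],-d[1],-d[2]])
    return np.array(T)[:3,3],np.array(T)[:3,:3]@d
def onz(p,uv,z,T=None):
    o,d=ray(p,uv,T); return o+d*(z-o[2])/d[2]
def wristT(p,s):
    T=np.eye(4);T[:3,:3]=s["ee_rot"];T[:3,3]=s["ee_pos"];return T@np.array(p["T_tool_cam"])
E
python3 - <<'E'
from h import *
np.set_printoptions(precision=4,suppress=True)
s=get_state();print(s["ee_pos"],s["ee_rot"],s["grip_width"],s["clock"])
for c in["top","scene"]:
    p=get_image(c);print(c,[k for k in p]);cv2.imwrite(f"pics/{c}0.png",p["image"])
    print(p["world_from_camera"])
    for n in["stand","flange_large","wheel","flange_small","sleeve","glue","battery","jar"]:
        r=place_of(n,p)
        print(n,[(np.round(a["at"]),round(a["conf"],2),onz(p,a["at"],0)[:2]) for a in r[:2]])
        r=cut_out(n,p); print("   ",[(a["bbox"],round(a["conf"],2)) for a in r[:2]])
p=get_image("wrist");print(p["T_tool_cam"])
E
```

```text
[0.2109 0.4803 0.2048] [[-0.9156  0.4021 -0.0006]
 [ 0.4021  0.9156 -0.0013]
 [-0.     -0.0014 -1.    ]] 0.9999837952390617 0.0
top ['image', 'camera_matrix', 'world_from_camera', 'shot']
[[-0.1674  0.8679 -0.4678 -0.2213]
 [-0.9858 -0.1418  0.0897  0.1248]
 [ 0.0115  0.4761  0.8793  1.6735]
 [ 0.      0.      0.      1.    ]]
stand [(array([196., 281.]), 0.62, array([0.457 , 0.3172]))]
    [([192.3, 271.0, 15.2, 4.1], 0.41)]
flange_large [(array([281., 271.]), 0.52, array([ 0.4428, -0.0006]))]
    []
wheel [(array([253., 236.]), 0.75, array([0.6056, 0.0824])), (array([324., 262.]), 0.52, array([ 0.454 , -0.1677]))]
    [([312.5, 251.8, 23.1, 16.5], 0.71)]
flange_small []
    []
sleeve [(array([322., 262.]), 0.61, array([ 0.4544, -0.1631])), (array([366., 261.]), 0.37, array([ 0.4316, -0.3291]))]
    []
glue [(array([254., 240.]), 0.47, array([0.5895, 0.08  ]))]
    [([247.8, 228.1, 7.2, 14.6], 0.6)]
battery [(array([296., 225.]), 0.8, array([ 0.6257, -0.0914])), (array([275., 167.]), 0.74, array([ 0.9134, -0.0564]))]
    [([282.4, 212.2, 34.0, 23.9], 0.69)]
jar [(array([341., 226.])
[... 722 characters left out ...]
)]
sleeve [(array([336., 360.]), 0.5, array([ 0.4401, -0.3291]))]
    [([227.0, 247.3, 14.7, 12.5], 0.21)]
glue [(array([284., 244.]), 0.72, array([0.5978, 0.1   ]))]
    [([281.3, 223.4, 11.3, 27.1], 0.79)]
battery [(array([332., 276.]), 0.78, array([ 0.6285, -0.1086])), (array([234., 256.]), 0.26, array([0.4261, 0.1521]))]
    [([314.9, 256.4, 33.8, 34.7], 0.88), ([331.2, 352.0, 13.3, 16.7], 0.24)]
jar [(array([364., 312.]), 0.93, array([ 0.6093, -0.2666])), (array([231., 255.]), 0.33, array([0.4239, 0.1647]))]
    [([353.7, 288.8, 24.2, 33.1], 0.61)]
[[-0.0001  0.9487  0.3162  0.0807]
 [ 1.     -0.      0.0003  0.0005]
 [ 0.0003  0.3162 -0.9487 -0.168 ]
 [ 0.      0.      0.      1.    ]]
```

View pics/top0.png

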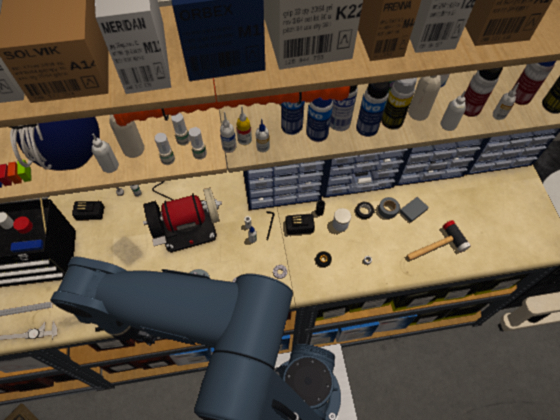

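View pics/scene0.png

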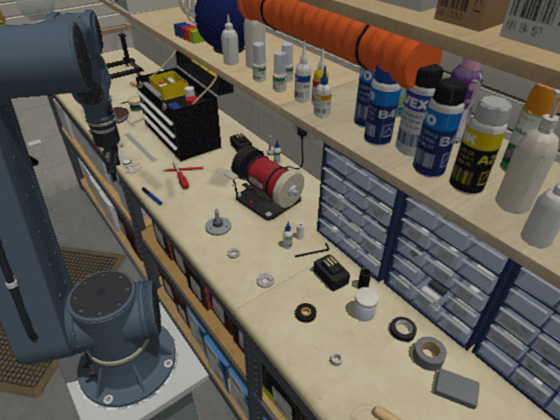

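The scene view shows the stand at (218,228), the small flange at (233,254), the large flange at (265,281), the wheel at (306,312) and the sleeve at (336,359). The glue, battery and jar are behind them. I'll go above the stand for a close look.

Call:
move_arm(plan="0 0.04 -0.03 0 0 0 0; 0 0.08 -0.06 0 0 0 0; 0 0.12 -0.09 0 0 0 0; 0 0.16 -0.12 0 0 0 0; 0 0.2 -0.15 0 0 0 0; 0 0.23 -0.18 0 0 0 0; 0 0.23 -0.18 0 0 0 0; 0 0.23 -0.18 0 0 0 0")

```text
clock: 2.75
ee_pos: [0.4409, 0.3007, 0.2053]
ee_rot: [[-0.915, 0.403, -0.0], [0.403, 0.915, 0.0], [0.0, -0.0, -1.0]]
wrist_force: [-0.7, -0.0, 0.6]
grip_width: 1.0
grasp_force: 0.0
```

```bash
cat >> h.py <<'E'
np.set_printoptions(precision=4,suppress=True)
def look(fn,names,save=True,z=0):
    s=get_state();p=get_image("wrist");T=wristT(p,s)
    print("tcp",s["ee_pos"],"q",s["joints"],"t",s["clock"],"w",s["grip_width"])
    if save: cv2.imwrite(f"pics/{fn}.png",p["image"])
    for n in names:
        print(n,[(np.round(a["at"],1),round(a["conf"],2),onz(p,a["at"],z,T)[:2]) for a in place_of(n,p)[:2]],[(np.round(a["bbox"],1),round(a["conf"],2)) for a in cut_out(n,p)[:2]])
    return s,p,T
E
python3 -c "
from h import *
look('w1',['stand','flange_small'])"
```

```text
tcp [0.4409 0.3007 0.2053] q [0.5984 0.2534 0.007  1.3247 0.0003 1.0128] t 2.75 w 0.9995620231976798
stand [(array([294.1, 181.5]), 0.6, array([0.4644, 0.31  ]))] [(array([249.1, 134.4,  91.1,  89.4]), 0.74)]
flange_small [(array([161.6, 209.1]), 0.76, array([0.4356, 0.1692]))] [(array([137.6, 188.8,  42.3,  42.3]), 0.68)]
```

View pics/w1.png

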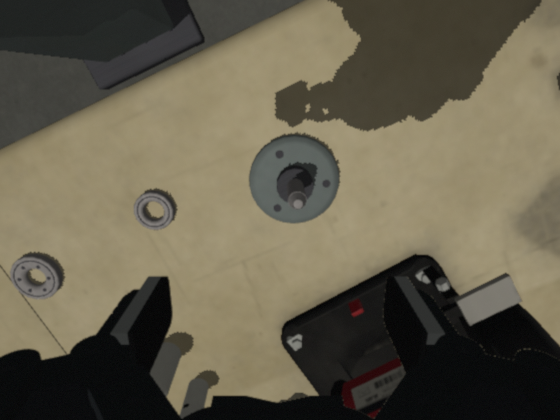

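The close view shows the stand base centred near (295,179) with the spindle tip at (298,200). The small flange is at (156,210) and the large flange at (37,275). The grinder base runs from about (285,330) to (420,255).

```bash
python3 -c "
from h import *
s,p,T=look('w1b',['flange_large'])
print(p['camera_matrix'],'cam',T[:3,3])
print('base',onz(p,(294.6,179.1),.012,T),'seat',onz(p,(294,183.5),.03,T),'tip',onz(p,(297.5,201),.084,T))
print('fs',onz(p,(156,208.5),.01,T),'fl',onz(p,(37,274.5),.01,T))
for uv in [(420,255),(285,330),(515,280),(460,305)]: print(uv,onz(p,uv,.0,T)[:2],onz(p,uv,.06,T)[:2])
p=get_image('top');print([(a['conf'],onz(p,a['at'],.3)) for a in place_of('shelf_edge',p)])
"
```

```text
tcp [0.4405 0.3013 0.2055] q [0.6    0.2531 0.0069 1.3246 0.     1.0123] t 3.0 w 1.0012754036304412
flange_large [(array([ 36.3, 274.7]), 0.72, array([0.4476, 0.0013]))] [(array([ 10.7, 256.9,  52.5,  44.2]), 0.68)]
[[371.3248   0.     277.1367]
 [  0.     371.3248 205.0816]
 [  0.       0.       1.    ]] cam [0.3667 0.3341 0.3735]
base [0.4589 0.3128 0.012 ] seat [0.458  0.3117 0.03  ] tip [0.4585 0.3121 0.084 ]
fs [0.4308 0.1691 0.01  ] fl [0.4455 0.0111 0.01  ]
(420, 255) [0.5977 0.406 ] [0.5606 0.3945]
(285, 330) [0.6285 0.2297] [0.5864 0.2465]
(515, 280) [0.6712 0.4958] [0.6223 0.4699]
(460, 305) [0.6784 0.4301] [0.6283 0.4147]
[(0.56, array([ 0.7221, -0.0174,  0.3   ]))]
```

Call:
move_arm(plan="0.15 0 -0.05 0 0 0 0; 0.15 0 -0.1 0 0 0 0; 0.15 0 -0.15 0 0 0 0; 0.15 0 -0.2 -0.02 0 0 0; 0.15 0 -0.25 -0.05 0 0 0; 0.15 0.003 -0.293 -0.08 0 0 0; 0.15 0.003 -0.293 -0.1 0 0 0; 0.15 0.003 -0.293 -0.1 0 0 0")

```text
clock: 4.25
ee_pos: [0.443, 0.0072, 0.1044]
ee_rot: [[-0.915, 0.403, -0.003], [0.403, 0.915, -0.0], [0.002, -0.001, -1.0]]
wrist_force: [-0.0, 0.1, -1.2]
grip_width: 0.851
grasp_force: 0.0
```

```bash
python3 -c "
from h import *
s,p,T=look('w2',['flange_large','wheel'])
for a in cut_out('flange_large',p)[:1]:
    r=a['region'].astype(np.uint8); c=max(cv2.findContours(r,0,1)[0],key=len); e=cv2.fitEllipse(cv2.convexHull(c)); print(e,onz(p,e[0],.007,T))
"
```

```text
tcp [0.443  0.0072 0.1044] q [ 0.0162  0.1624 -0.3827  1.0283 -0.      0.4313] t 4.25 w 0.851130078033915
flange_large [(array([273.9, 198.7]), 0.81, array([0.4464, 0.0033]))] [(array([241.9, 169.7,  70.7,  66.8]), 0.85), (array([449. ,  62.4,  64.3,  65.4]), 0.63)]
wheel [(array([ 97.9, 300.4]), 0.74, array([ 0.4687, -0.1695])), (array([274.5, 201.3]), 0.33, array([0.4485, 0.0028]))] [(array([ 51.5, 266.1,  83.1,  77.5]), 0.84)]
((275.7191467285156, 202.02197265625), (69.22633361816406, 71.30976867675781), 84.01984405517578) [0.4473 0.0044 0.007 ]
```

View pics/w2.png

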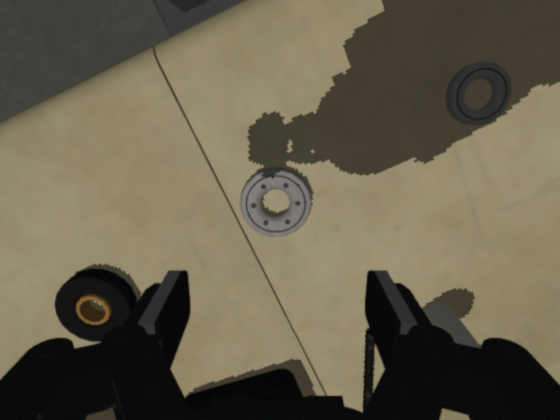

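The large flange is at about (276,201), between the fingers, with the wheel at (95,305). I'll lower and grip.

Call:
move_arm(plan="0.15 0.004 -0.003 -0.05 0 0 0; 0.15 0.004 -0.003 -0.09 0 0 0; 0.15 0.004 -0.003 -0.102 0 0 0; 0.15 0.004 -0.003 -0.102 0 0 0; 0.6 0.004 -0.003 -0.102 0 0 0; 0.6 0.004 -0.003 -0.102 0 0 0; 0.6 0.004 -0.003 -0.102 0 0 0; 0.6 0.004 -0.003 -0.102 0 0 0")

```text
clock: 5.55
ee_pos: [0.4483, 0.0046, 0.0037]
ee_rot: [[-0.916, 0.402, 0.001], [0.402, 0.916, -0.0], [-0.001, 0.0, -1.0]]
wrist_force: [1.1, -1.0, -0.3]
grip_width: 0.399
grasp_force: 0.0
```

```bash
python3 -c "
from h import *
s,p,T=look('w3',['flange_large']);print(s['wrist_force'],s['grasp_force'])
"
```

```text
tcp [0.4483 0.0046 0.0037] q [ 0.0104  0.2783 -0.5335  0.7584 -0.0001  0.4242] t 5.55 w 0.3987620231430243
flange_large [(array([274., 249.]), 0.68, array([0.4478, 0.0036]))] [(array([218.2, 201.1, 112.6, 100.7]), 0.76)]
[ 1.0668 -0.997  -0.2851] 0.0
```

View pics/w3.png

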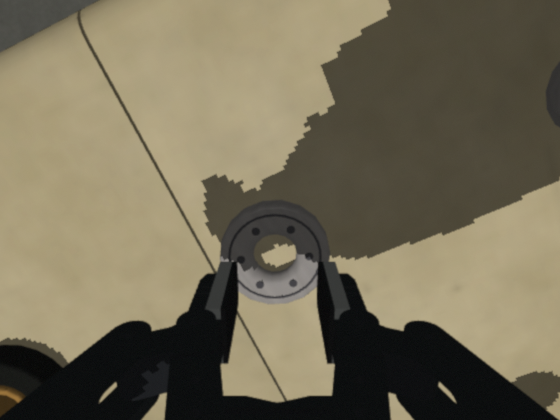

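The fingers closed above the ring: the tips sit back from the TCP more than I allowed at this width. I'll reopen, go 8 mm lower and close.

Call:
move_arm(plan="0.15 0 -0.001 0.01 0 0 0; 0.15 0 -0.001 0.01 0 0 0; 0.15 0 -0.001 0 0 0 0; 0.15 0 -0.001 -0.008 0 0 0; 0.15 0 -0.001 -0.008 0 0 0; 0.6 0 -0.001 -0.008 0 0 0; 0.6 0 -0.001 -0.008 0 0 0; 0.6 0 -0.001 -0.008 0 0 0; 0.6 0 -0.001 -0.008 0 0 0")

```text
clock: 6.82
ee_pos: [0.4482, 0.0036, -0.0045]
ee_rot: [[-0.916, 0.402, 0.0], [0.402, 0.916, -0.0], [-0.0, -0.0, -1.0]]
wrist_force: [-0.2, 0.4, -0.5]
grip_width: 0.401
grasp_force: 0.0
```

```bash
python3 -c "
from h import *
s,p,T=look('w4',['flange_large']);print(s['wrist_force'],s['grasp_force'])
"
```

```text
tcp [ 0.4482  0.0036 -0.0045] q [ 0.0082  0.2895 -0.5447  0.7364 -0.0001  0.422 ] t 6.825 w 0.4005165137369874
flange_large [(array([275.1, 255.6]), 0.64, array([0.4476, 0.0033]))] [(array([222.2, 208. , 113.8, 105.6]), 0.93)]
[-0.2059  0.4075 -0.4712] 0.0
```

View pics/w4.png

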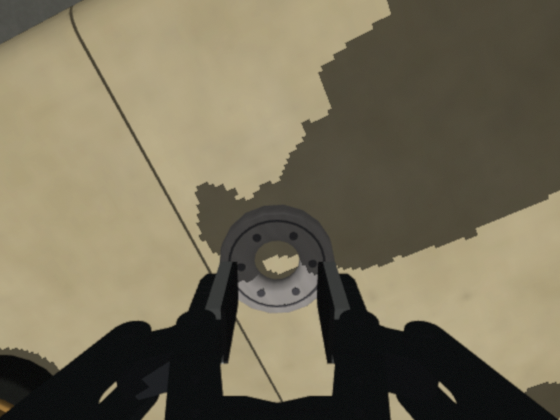

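The fingers still close above the ring. The picture geometry puts the real tips roughly 30 mm behind the reported TCP, so I'll feel downward in small steps.

Call:
move_arm(plan="0.15 0 0 0.006 0 0 0; 0.15 0 0 0.006 0 0 0; 0.15 0 0 -0.004 0 0 0; 0.15 0 0 -0.01 0 0 0; 0.15 0 0 -0.01 0 0 0")

```text
clock: 7.6
ee_pos: [0.4473, 0.0036, -0.0154]
ee_rot: [[-0.916, 0.402, -0.002], [0.402, 0.916, -0.0], [0.002, -0.001, -1.0]]
wrist_force: [-0.3, 0.1, 0.7]
grip_width: 0.85
grasp_force: 0.0
```

```bash
python3 -c "
from h import *
s,p,T=look('w5',['flange_large']);print(s['wrist_force'],s['grasp_force'])
cv2.imwrite('pics/w5c.png',cv2.resize(p['image'][180:420,140:420],None,fx=2.5,fy=2.5))
"
```

```text
tcp [ 0.4473  0.0036 -0.0154] q [ 0.0082  0.3049 -0.559   0.7086 -0.0001  0.422 ] t 7.6 w 0.8501050882284703
flange_large [] [(array([215.7, 217.3, 124.4, 111.9]), 0.83)]
[-0.335   0.087   0.6946] 0.0
```

View pics/w5c.png

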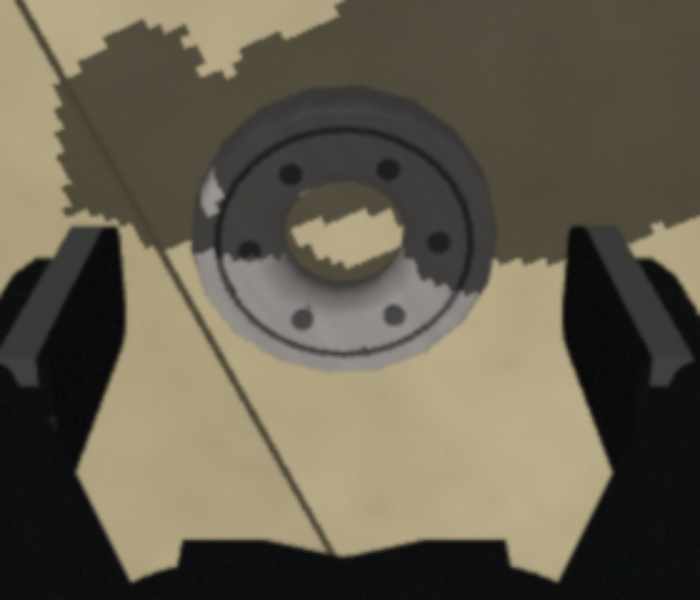

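The tip separation (180 px for 72 mm) puts the real tips about 19 mm above the worktop now. I'll go 9 mm lower and close, which should grip near the top of the ring.

Call:
move_arm(plan="0.15 0 0 -0.005 0 0 0; 0.15 0 0 -0.009 0 0 0; 0.15 0 0 -0.009 0 0 0; 0.6 0 0 -0.009 0 0 0; 0.6 0 0 -0.009 0 0 0; 0.6 0 0 -0.009 0 0 0; 0.6 0 0 -0.009 0 0 0")

```text
clock: 8.62
ee_pos: [0.4482, 0.0035, -0.0227]
ee_rot: [[-0.916, 0.402, 0.001], [0.402, 0.916, -0.0], [-0.001, -0.0, -1.0]]
wrist_force: [-3.6, -0.8, 14.2]
grip_width: 0.561
grasp_force: 59.3
```

Call:
move_arm(plan="0.6 0 0 0.01 0 0 0; 0.6 0 0 0.03 0 0 0; 0.6 0 0 0.06 0 0 0; 0.6 0 0 0.06 0 0 0")

```text
clock: 9.12
ee_pos: [0.4498, 0.0037, 0.0383]
ee_rot: [[-0.916, 0.402, 0.004], [0.402, 0.916, 0.0], [-0.004, 0.002, -1.0]]
wrist_force: [0.4, 0.3, -0.9]
grip_width: 0.56
grasp_force: 62.0
```

```bash
python3 -c "
from h import *
s,p,T=look('w6',['flange_large']);print(s['wrist_force'],s['grasp_force'])
cv2.imwrite('pics/w6c.png',cv2.resize(p['image'][180:420,140:420],None,fx=2.5,fy=2.5))
"
```

```text
tcp [0.4498 0.0037 0.0383] q [ 0.0082  0.2349 -0.4836  0.8484 -0.      0.422 ] t 9.125 w 0.5603380624618352
flange_large [(array([274.9, 275.6]), 0.56, array([ 0.4812, -0.0111]))] [(array([217.1, 222.5, 121.9, 115.9]), 0.9)]
[ 0.3947  0.3107 -0.9351] 61.97103124111891
```

View pics/w6c.png

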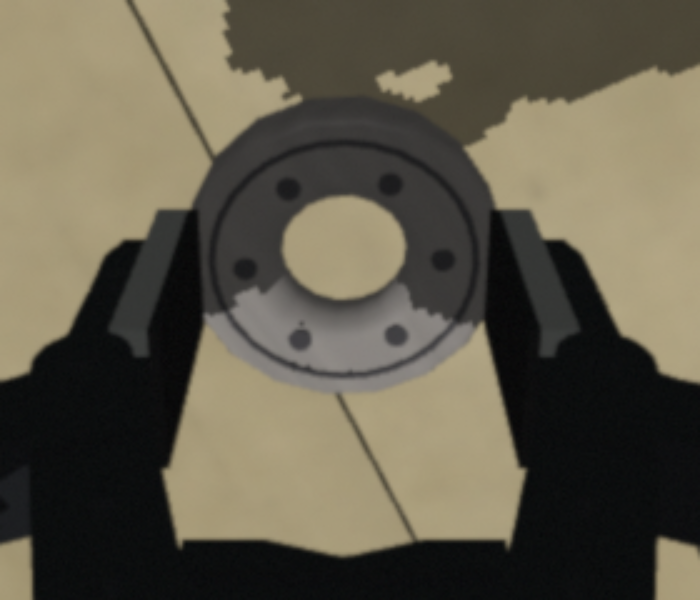

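```bash
cat >> h.py <<'E'
def rel(off,h,uv=None,name='flange_large'):
    """ring centre relative to TCP (world axes) ; off=underside minus TCP z, h=ring height"""
    s=get_state();p=get_image("wrist");T=wristT(p,s)
    if uv is None:
        r=cut_out(name,p)[0]["region"].astype(np.uint8); c=max(cv2.findContours(r,0,1)[0],key=len); print('ell',cv2.fitEllipse(cv2.convexHull(c)))
        return
    print(onz(p,uv,s["ee_pos"][2]+off+h,T)-s["ee_pos"])
E
python3 -c "
from h import *
rel(.0235,.010,(277.2,278.8))"
```

```text
[-0.0036  0.0021  0.0335]
```

Call:
move_arm(plan="0.6 0 0.01 0.05 0 0 0; 0.6 0 0.05 0.09 0 0 0; 0.6 0 0.1 0.113 0 0 0; 0.6 0.002 0.15 0.113 0 0 0; 0.6 0.004 0.2 0.113 0 0 0; 0.6 0.008 0.25 0.113 0 0 0; 0.6 0.013 0.29 0.113 0 0 0; 0.6 0.013 0.306 0.113 0 0 0; 0.6 0.013 0.306 0.113 0 0 0; 0.6 0.013 0.306 0.113 0 0 0")

```text
clock: 10.58
ee_pos: [0.4607, 0.3084, 0.1489]
ee_rot: [[-0.915, 0.403, -0.001], [0.403, 0.915, -0.001], [0.0, -0.001, -1.0]]
wrist_force: [-0.2, -0.5, -1.3]
grip_width: 0.557
grasp_force: 62.7
```

```bash
python3 -c "
from h import *
s,p,T=look('w7',['stand'])
cv2.imwrite('pics/w7c.png',cv2.resize(p['image'][130:370,140:420],None,fx=2.5,fy=2.5))
"
```

```text
tcp [0.4607 0.3084 0.1489] q [ 0.5902  0.3134 -0.0546  1.2043 -0.0004  1.0046] t 10.575 w 0.5565400623731321
stand [(array([282.5, 180.8]), 0.78, array([0.4648, 0.312 ]))] [(array([229.1, 126.3, 104.4,  97.4]), 0.92)]
```

View pics/w7c.png

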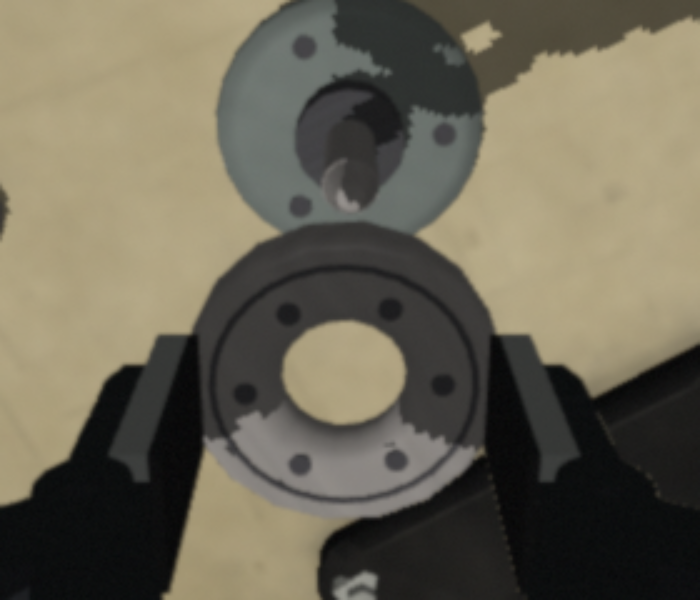

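The view shows the ring held level with its bore at px (277.6,278.8), and the spindle tip just beyond it at px (279.2,210).

```bash
python3 -c "
from h import *
s=get_state();p=get_image('wrist');T=wristT(p,s)
print(s['ee_pos'],'tip',onz(p,(279.2,209.5),.084,T),'base',onz(p,(281.3,176),.012,T))
for o in(.02,.0235,.027): print(o,onz(p,(277.6,278.8),s['ee_pos'][2]+o+.01,T))
K=p['camera_matrix'];print('scale depth: bore 21mm at px width',(406-282)/2.5, 'depth',K[0,0]*21/((406-282)/2.5))
c=np.linalg.inv(T)@np.r_[s['ee_pos'],1];print(c)
"
```

```text
[0.4612 0.3086 0.1495] tip [0.4621 0.3101 0.084 ] base [0.4583 0.3141 0.012 ]
0.02 [0.4594 0.31   0.1795]
0.0235 [0.4576 0.3108 0.183 ]
0.027 [0.4558 0.3116 0.1865]
scale depth: bore 21mm at px width 49.6 depth 157.2141446541337
[-0.0004 -0.0235 -0.1849  1.    ]
```

Call:
move_arm(plan="0.6 0.001 0.002 -0.03 0 0 0; 0.6 0.001 0.002 -0.06 0 0 0; 0.6 0.001 0.002 -0.079 0 0 0; 0.6 0.001 0.002 -0.079 0 0 0; 0.6 0.001 0.002 -0.079 0 0 0")

```text
clock: 11.4
ee_pos: [0.4626, 0.3117, 0.0713]
ee_rot: [[-0.915, 0.402, 0.001], [0.402, 0.915, 0.001], [-0.001, 0.001, -1.0]]
wrist_force: [-0.7, 0.4, -1.1]
grip_width: 0.56
grasp_force: 62.7
```

```bash
python3 -c "
from h import *
s,p,T=look('w8',['stand']);print(s['wrist_force'])
cv2.imwrite('pics/w8c.png',cv2.resize(p['image'][190:340,190:370],None,fx=4,fy=4))
"
```

```text
tcp [0.4626 0.3117 0.0713] q [ 0.5929  0.3693 -0.1815  1.0188 -0.0001  1.0071] t 11.4 w 0.5600615363450284
stand [(array([273.1, 207.3]), 0.95, array([0.4623, 0.3093]))] [(array([207.1, 141. , 138.4, 130.3]), 0.66), (array([ 30.8, 221.6,  70.7,  60.9]), 0.59)]
[-0.6708  0.4156 -1.0978]
```

View pics/w8c.png

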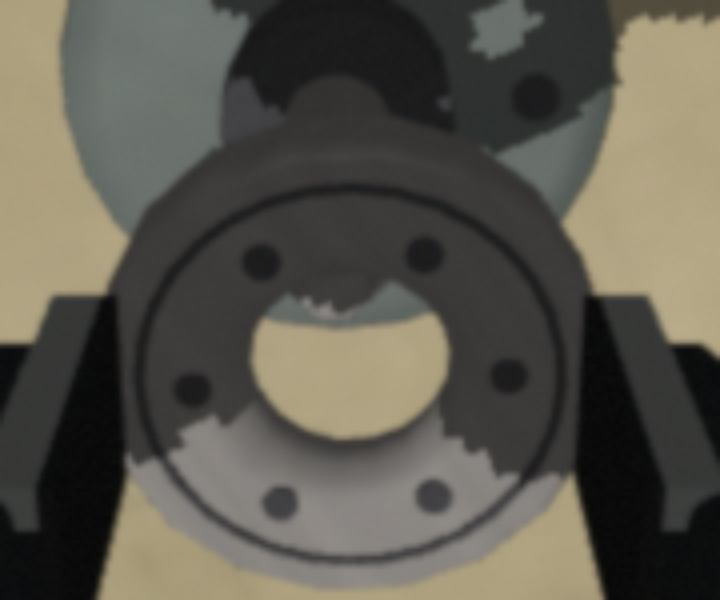

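```bash
python3 -c "
from h import *
s=get_state();p=get_image('wrist');T=wristT(p,s);R=np.array(s['ee_rot'])
t=onz(p,(274.2,262),.084,T);print('tip',t,'base',onz(p,(276.2,206),.012,T))
for o in(.019,.0235): r=onz(p,(277.5,278.9),s['ee_pos'][2]+o+.01,T); print(o,r,'tip-ring world',t-r,'tool',R.T@(t-r))
"
```

```text
tip [0.4614 0.3115 0.084 ] base [0.4588 0.3136 0.012 ]
0.019 [0.4615 0.3131 0.1005] tip-ring world [-0.0001 -0.0016 -0.0165] tool [-0.0005 -0.0015  0.0165]
0.0235 [0.4591 0.3141 0.105 ] tip-ring world [ 0.0022 -0.0026 -0.021 ] tool [-0.0031 -0.0015  0.021 ]
```

Call:
move_arm(plan="0.6 0.001 -0.002 0 0 0 0; 0.6 0.001 -0.002 -0.01 0 0 0; 0.6 0.001 -0.002 -0.02 0 0 0; 0.6 0.001 -0.002 -0.025 0 0 0; 0.6 0.001 -0.002 -0.025 0 0 0")

```text
clock: 12.22
ee_pos: [0.4625, 0.3094, 0.0446]
ee_rot: [[-0.916, 0.402, -0.001], [0.402, 0.916, -0.001], [0.001, -0.001, -1.0]]
wrist_force: [-0.5, 0.6, -2.5]
grip_width: 0.559
grasp_force: 62.6
```

Call:
move_arm(plan="0.6 0 0 -0.012 0 0 0; 0.6 0 0 -0.024 0 0 0; 0.6 0 0 -0.034 0 0 0; 0.6 0 0 -0.034 0 0 0; 0.6 0 0 -0.034 0 0 0")

```text
clock: 12.85
ee_pos: [0.4627, 0.3095, 0.0111]
ee_rot: [[-0.916, 0.402, -0.001], [0.402, 0.916, -0.0], [0.001, -0.001, -1.0]]
wrist_force: [-4.2, 0.8, -3.0]
grip_width: 0.557
grasp_force: 62.4
```

Call:
move_arm(plan="0.6 -0.001 0 -0.002 0 0 0; 0.6 -0.001 0 -0.004 0 0 0; 0.6 -0.001 0 -0.004 0 0 0")

```text
clock: 13.22
ee_pos: [0.4626, 0.3098, 0.0076]
ee_rot: [[-0.916, 0.402, 0.001], [0.402, 0.916, 0.0], [-0.001, 0.001, -1.0]]
wrist_force: [-0.3, 1.1, -1.4]
grip_width: 0.56
grasp_force: 62.7
```

Call:
move_arm(plan="0.6 0 0 -0.002 0 0 0; 0.6 0 0 -0.003 0 0 0; 0.6 0 0 -0.003 0 0 0")

```text
clock: 13.6
ee_pos: [0.4628, 0.3099, 0.0072]
ee_rot: [[-0.916, 0.402, 0.003], [0.402, 0.916, 0.001], [-0.002, 0.002, -1.0]]
wrist_force: [-6.4, -4.4, 29.2]
grip_width: 0.554
grasp_force: 66.9
```

Seated, with 29 N of contact at TCP z 0.0072. So the underside sits 23 mm above the TCP. I'll release and rise.

Call:
move_arm(plan="0.6 0 0 0.002 0 0 0; 0.1 0 0 0.003 0 0 0; 0.1 0 0 0.003 0 0 0; 0.1 0 0 0.003 0 0 0; 0.1 0 0 0.03 0 0 0; 0.1 0 0 0.08 0 0 0; 0.1 0 -0.04 0.12 0 0 0; 0.1 0 -0.1 0.12 0 0 0; 0.1 0 -0.16 0.12 0 0 0; 0 0 -0.22 0.12 0 0 0")

```text
clock: 14.85
ee_pos: [0.4619, 0.088, 0.1244]
ee_rot: [[-0.916, 0.402, 0.0], [0.402, 0.916, -0.0], [-0.0, 0.0, -1.0]]
wrist_force: [0.9, 0.8, -0.4]
grip_width: 0.998
grasp_force: 0.0
```

Call:
move_arm(plan="0 0 -0.06 0 0 0 0; 0 0 -0.12 0 0 0 0; 0 0.002 -0.18 -0.02 0 0 0; 0 0.004 -0.24 -0.04 0 0 0; 0 0.004 -0.26 -0.05 0 0 0; 0 0.004 -0.26 -0.05 0 0 0; 0 0.004 -0.26 -0.05 0 0 0")

```text
clock: 15.72
ee_pos: [0.4661, -0.1698, 0.0745]
ee_rot: [[-0.916, 0.402, -0.0], [0.402, 0.916, 0.0], [0.0, 0.0, -1.0]]
wrist_force: [0.0, 1.2, 0.7]
grip_width: 1.0
grasp_force: 0.0
```

```bash
python3 -c "
from h import *
s,p,T=look('w9',['wheel']);R=np.array(s['ee_rot'])
for a in cut_out('wheel',p)[:1]:
    r=a['region'].astype(np.uint8); c=max(cv2.findContours(r,0,1)[0],key=len); e=cv2.fitEllipse(cv2.convexHull(c)); print(e,onz(p,e[0],.010,T))
p2=get_image('scene');c=p2['image'][180:280,160:300]
im=np.hstack([cv2.resize(p['image'],(560,420)),cv2.resize(c,(240,171)) if 0 else np.vstack([cv2.resize(c,(240,171)),np.zeros((249,240,3),np.uint8)])]);cv2.imwrite('pics/w9m.png',im)
"
```

```text
tcp [ 0.4661 -0.1698  0.0745] q [-0.3495  0.2715 -0.321   0.9786  0.0002  0.0642] t 15.725 w 0.999946078471535
wheel [(array([278.6, 206.4]), 0.88, array([ 0.4676, -0.1689]))] [(array([232.4, 165.9,  95.7,  92.8]), 0.77)]
((282.5277099609375, 211.58087158203125), (92.85856628417969, 93.16545104980469), 80.39791870117188) [ 0.4688 -0.1666  0.01  ]
```

View pics/w9m.png

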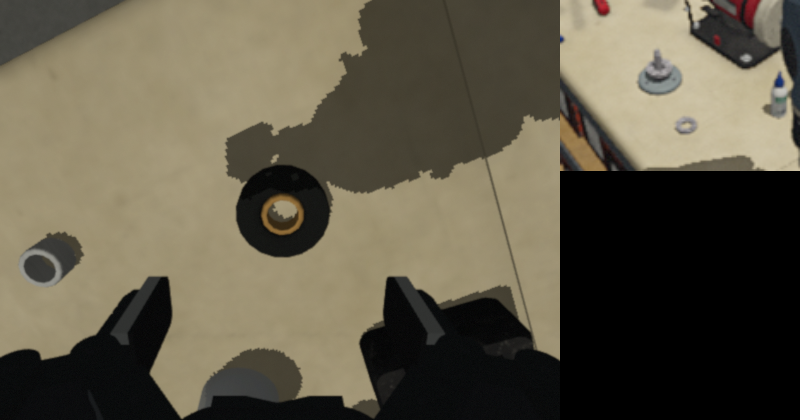

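The inset shows the large flange lying on the stand. The wheel is between the fingers, its bore at (282,214). I'll grip the wheel.

Call:
move_arm(plan="0 0.001 0.003 -0.04 0 0 0; 0 0.001 0.003 -0.08 0 0 0; 0 0.001 0.003 -0.094 0 0 0; 0 0.001 0.003 -0.094 0 0 0; 0.6 0.001 0.003 -0.094 0 0 0; 0.6 0.001 0.003 -0.094 0 0 0; 0.6 0.001 0.003 -0.094 0 0 0; 0.6 0.001 0.003 -0.094 0 0 0")

```text
clock: 16.98
ee_pos: [0.4683, -0.1677, -0.0173]
ee_rot: [[-0.915, 0.402, 0.003], [0.402, 0.915, -0.001], [-0.003, 0.0, -1.0]]
wrist_force: [-2.7, 2.1, 15.8]
grip_width: 0.652
grasp_force: 59.8
```

Call:
move_arm(plan="0.6 0 0 0.03 0 0 0; 0.6 0 0.02 0.08 0 0 0; 0.6 0 0.07 0.12 0 0 0; 0.6 0 0.13 0.165 0 0 0; 0.6 0 0.19 0.17 0 0 0; 0.6 0 0.25 0.17 0 0 0; 0.6 -0.002 0.31 0.17 0 0 0; 0.6 -0.004 0.37 0.17 0 0 0; 0.6 -0.006 0.43 0.17 0 0 0; 0.6 -0.006 0.476 0.17 0 0 0")

```text
clock: 18.23
ee_pos: [0.4607, 0.3113, 0.1514]
ee_rot: [[-0.916, 0.401, 0.001], [0.401, 0.916, 0.001], [-0.001, 0.001, -1.0]]
wrist_force: [0.6, -0.6, -1.3]
grip_width: 0.646
grasp_force: 63.7
```

Call:
move_arm(plan="0.6 0 0 0 0 0 0; 0.6 0 0 0 0 0 0")

```text
clock: 18.48
ee_pos: [0.4608, 0.3084, 0.1508]
ee_rot: [[-0.916, 0.402, 0.0], [0.402, 0.916, -0.0], [-0.0, -0.0, -1.0]]
wrist_force: [-0.0, -0.4, -1.7]
grip_width: 0.646
grasp_force: 63.8
```

```bash
python3 -c "
from h import *
s,p,T=look('w10',['stand','wheel'])
cv2.imwrite('pics/w10c.png',cv2.resize(p['image'][130:370,140:420],None,fx=2.5,fy=2.5))
"
```

```text
tcp [0.4608 0.3084 0.1508] q [ 0.59    0.3114 -0.0525  1.2069 -0.0004  1.0032] t 18.475 w 0.6462654935498658
stand [(array([283.9, 179.9]), 0.85, array([0.4653, 0.3134]))] [(array([113.8, 401.2,  31.7,  17.5]), 0.52)]
wheel [(array([276.1, 267.8]), 0.73, array([0.542 , 0.2721]))] [(array([207.1, 206.5, 136.1, 144.6]), 0.75)]
```

View pics/w10c.png

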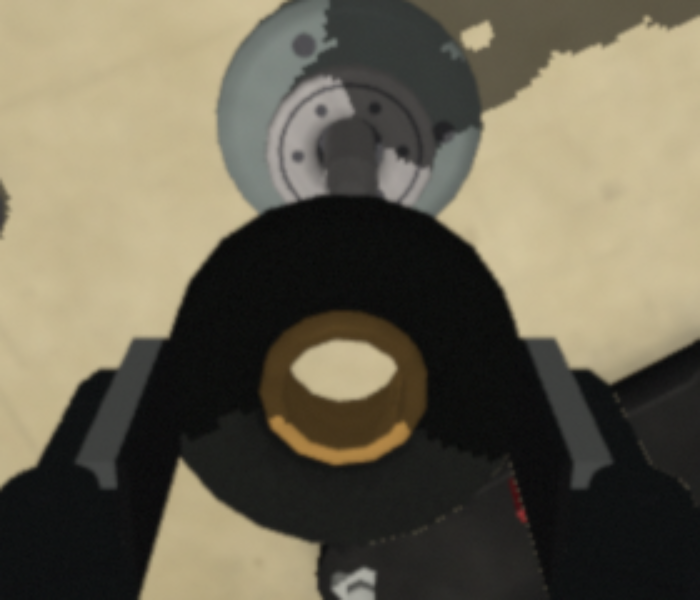

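The wheel is held level with its bush at px (277.6,285.2). The seated large flange and the spindle show just beyond it.

```bash
python3 -c "
from h import *
s=get_state();p=get_image('wrist');T=wristT(p,s);R=np.array(s['ee_rot'])
print(s['ee_pos'])
for o in(.0175,.02,.0228): r=onz(p,(277.6,285.2),s['ee_pos'][2]+o+.016,T); print(o,r,R.T@(r-s['ee_pos']))
for o in(.0228,): r=onz(p,(277.5,278.9),s['ee_pos'][2]+o+.01,T); print('FL',o,r,R.T@(r-s['ee_pos']))
"
```

```text
[0.4613 0.3077 0.1507]
0.0175 [0.4605 0.3087 0.1842] [ 0.0012  0.0006 -0.0335]
0.02 [0.4591 0.3093 0.1867] [ 0.0026  0.0006 -0.036 ]
0.0228 [0.4576 0.31   0.1895] [ 0.0043  0.0006 -0.0388]
FL 0.0228 [0.4582 0.3097 0.1835] [ 0.0037  0.0006 -0.0328]
```

Call:
move_arm(plan="0.6 0 0.002 -0.04 0 0 0; 0.6 0 0.002 -0.07 0 0 0; 0.6 0 0.002 -0.078 0 0 0; 0.6 0 0.002 -0.084 0 0 0; 0.6 0 0.002 -0.09 0 0 0; 0.6 0 0.002 -0.096 0 0 0; 0.6 0 0.002 -0.096 0 0 0")

```text
clock: 19.65
ee_pos: [0.461, 0.3106, 0.0542]
ee_rot: [[-0.916, 0.402, -0.0], [0.402, 0.916, -0.0], [0.0, -0.0, -1.0]]
wrist_force: [0.4, 0.3, -1.7]
grip_width: 0.65
grasp_force: 63.8
```

Call:
move_arm(plan="0.6 0 0 -0.012 0 0 0; 0.6 0 0 -0.022 0 0 0; 0.6 0 0 -0.028 0 0 0; 0.6 0 0 -0.03 0 0 0; 0.6 0 0 -0.03 0 0 0")

```text
clock: 20.27
ee_pos: [0.4611, 0.3107, 0.0243]
ee_rot: [[-0.916, 0.402, -0.0], [0.402, 0.916, -0.0], [0.0, -0.0, -1.0]]
wrist_force: [-0.2, -0.1, -1.4]
grip_width: 0.649
grasp_force: 63.9
```

Call:
move_arm(plan="0.6 0 0 -0.001 0 0 0; 0.6 0 0 -0.002 0 0 0; 0.6 0 0 -0.003 0 0 0; 0.6 0 0 -0.003 0 0 0")

```text
clock: 20.78
ee_pos: [0.4614, 0.3109, 0.0229]
ee_rot: [[-0.916, 0.402, 0.001], [0.402, 0.916, 0.001], [-0.001, 0.001, -1.0]]
wrist_force: [-3.4, -1.8, 13.4]
grip_width: 0.645
grasp_force: 66.2
```

Seated. I'll release and go above the small flange.

Call:
move_arm(plan="0.6 0 0 0.001 0 0 0; 0 0 0 0.002 0 0 0; 0 0 0 0.002 0 0 0; 0 0 0 0.002 0 0 0; 0.1 0 0 0.03 0 0 0; 0.1 0 0 0.08 0 0 0; 0.2 -0.01 -0.05 0.1 0 0 0; 0.2 -0.02 -0.1 0.08 0 0 0; 0.2 -0.03 -0.142 0.06 0 0 0; 0.2 -0.03 -0.142 0.06 0 0 0")

```text
clock: 22.02
ee_pos: [0.4289, 0.166, 0.0803]
ee_rot: [[-0.914, 0.405, -0.003], [0.405, 0.914, -0.002], [0.002, -0.003, -1.0]]
wrist_force: [0.9, 0.2, -0.1]
grip_width: 0.802
grasp_force: 0.0
```

Call:
move_arm(plan="0.2 0 0 0 0 0 0; 0.2 0 0 0 0 0 0")

```text
clock: 22.28
ee_pos: [0.4319, 0.1697, 0.0818]
ee_rot: [[-0.916, 0.401, 0.001], [0.401, 0.916, 0.0], [-0.001, 0.001, -1.0]]
wrist_force: [-0.1, -0.0, 0.0]
grip_width: 0.803
grasp_force: 0.0
```

```bash
python3 -c "
from h import *
s,p,T=look('w11',['flange_small']);R=np.array(s['ee_rot'])
for a in cut_out('flange_small',p)[:1]:
    r=a['region'].astype(np.uint8); c=max(cv2.findContours(r,0,1)[0],key=len); e=cv2.fitEllipse(cv2.convexHull(c)); print(e,onz(p,e[0],.007,T))
p2=get_image('scene');c=p2['image'][180:280,160:300]
im=np.hstack([p['image'],np.vstack([cv2.resize(c,(240,171)),np.zeros((249,240,3),np.uint8)])]);cv2.imwrite('pics/w11m.png',im)
"
```

```text
tcp [0.4319 0.1697 0.0818] q [ 0.3743  0.2135 -0.381   0.9751  0.0001  0.7872] t 22.275 w 0.803375623415201
flange_small [(array([273.2, 206.3]), 0.77, array([0.4342, 0.1661])), (array([517.5, 174.8]), 0.69, array([0.4809, 0.3299]))] [(array([245.5, 177.8,  54.4,  64. ]), 0.95)]
((268.97320556640625, 207.4607391357422), (59.365047454833984, 59.8123779296875), 99.0556411743164) [0.4317 0.1641 0.007 ]
```

View pics/w11m.png

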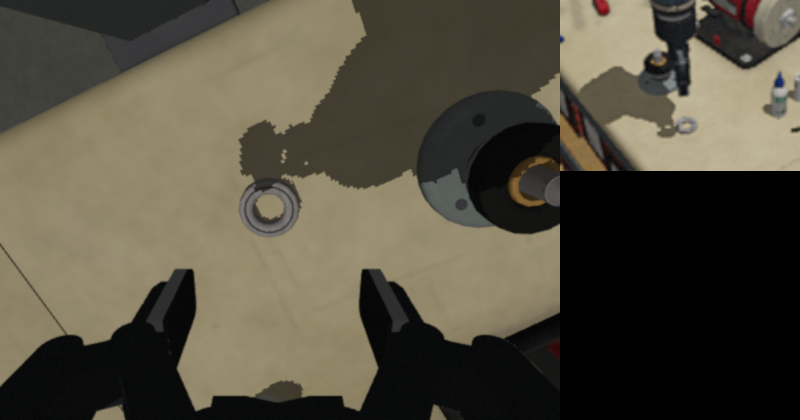

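The wheel is seated on the stand, and the small flange is at px (269,208), about 4 mm off in y. I'll grip it slightly higher than the large flange.

Call:
move_arm(plan="0.3 0 -0.004 -0.04 0 0 0; 0.3 0 -0.004 -0.08 0 0 0; 0.3 0 -0.004 -0.1 0 0 0; 0.3 0 -0.004 -0.1 0 0 0; 0.8 0 -0.004 -0.1 0 0 0; 0.8 0 -0.004 -0.1 0 0 0; 0.8 0 -0.004 -0.1 0 0 0; 0.8 0 -0.004 -0.1 0 0 0")

```text
clock: 23.52
ee_pos: [0.4343, 0.1661, -0.0157]
ee_rot: [[-0.916, 0.402, 0.006], [0.402, 0.916, 0.003], [-0.005, 0.005, -1.0]]
wrist_force: [0.5, 0.4, 15.2]
grip_width: 0.202
grasp_force: 8.2
```

It missed: the fingers closed on top of the ring. That puts the tips about 26 mm behind the TCP, so I'll raise, reopen and measure again.

Call:
move_arm(plan="0.8 0 0 0.02 0 0 0; 0.3 0 0 0.1 0 0 0; 0.3 0 0 0.1 0 0 0; 0.3 0 0 0.1 0 0 0; 0.3 0 0 0.1 0 0 0")

```text
clock: 24.15
ee_pos: [0.4308, 0.1645, 0.0811]
ee_rot: [[-0.916, 0.402, -0.0], [0.402, 0.916, -0.0], [0.0, -0.0, -1.0]]
wrist_force: [0.0, -1.0, 0.2]
grip_width: 0.701
grasp_force: 0.0
```

```bash
python3 -c "
from h import *
s,p,T=look('w12',['flange_small'])
for a in cut_out('flange_small',p)[:1]:
    r=a['region'].astype(np.uint8); c=max(cv2.findContours(r,0,1)[0],key=len); e=cv2.fitEllipse(cv2.convexHull(c)); print(e,onz(p,e[0],.007,T))
"
```

```text
tcp [0.4308 0.1645 0.0811] q [ 0.3649  0.2105 -0.3871  0.9734 -0.0001  0.7787] t 24.15 w 0.700855814885728
flange_small [(array([276.2, 205.3]), 0.97, array([0.4329, 0.1633]))] [(array([247.7, 178.8,  58.3,  58.5]), 0.56)]
((273.9460144042969, 207.23440551757812), (58.54995346069336, 59.80180358886719), 88.62969207763672) [0.4314 0.1623 0.007 ]
```

Call:
move_arm(plan="0.3 0.001 -0.001 -0.05 0 0 0; 0.3 0.001 -0.001 -0.09 0 0 0; 0.3 0.001 -0.001 -0.105 0 0 0; 0.3 0.001 -0.001 -0.105 0 0 0; 0.7 0.001 -0.001 -0.105 0 0 0; 0.7 0.001 -0.001 -0.105 0 0 0; 0.7 0.001 -0.001 -0.105 0 0 0; 0.7 0.001 -0.001 -0.105 0 0 0")

```text
clock: 25.35
ee_pos: [0.4326, 0.1638, -0.0226]
ee_rot: [[-0.916, 0.402, 0.001], [0.402, 0.916, 0.0], [-0.001, 0.001, -1.0]]
wrist_force: [-2.2, -1.2, 7.3]
grip_width: 0.422
grasp_force: 60.1
```

Call:
move_arm(plan="0.7 0 0 0.04 0 0 0; 0.7 0 0 0.1 0 0 0; 0.7 0 0 0.15 0 0 0; 0.7 0.005 0.03 0.172 0 0 0; 0.7 0.02 0.08 0.172 0 0 0; 0.7 0.03 0.13 0.172 0 0 0; 0.7 0.03 0.148 0.172 0 0 0; 0.7 0.03 0.148 0.172 0 0 0; 0.7 0.03 0.148 0.172 0 0 0")

```text
clock: 26.48
ee_pos: [0.4617, 0.3106, 0.1485]
ee_rot: [[-0.915, 0.402, -0.0], [0.402, 0.915, -0.001], [0.0, -0.001, -1.0]]
wrist_force: [-1.0, -0.8, -1.0]
grip_width: 0.416
grasp_force: 60.5
```

```bash
cat >> h.py <<'E'
def bore(off,h,box=(240,240,320,330)):
    s,p,T=look('bore',[]);R=np.array(s['ee_rot']);x0,y0,x1,y1=box
    hsv=cv2.cvtColor(p['image'],cv2.COLOR_BGR2HSV)
    m=((hsv[...,1]>50)&(hsv[...,2]>100)).astype(np.uint8)
    n,l,st,ce=cv2.connectedComponentsWithStats(m)
    for i in range(1,n):
        if x0<ce[i][0]<x1 and y0<ce[i][1]<y1 and 200<st[i][4]<4000:
            c=max(cv2.findContours((l==i).astype(np.uint8),0,1)[0],key=len);e=cv2.fitEllipse(c)
            r=onz(p,e[0],s['ee_pos'][2]+off+h,T);print('hole',st[i],e,'rel tool',R.T@(r-s['ee_pos']))
    return s,p,T
E
python3 -c "
from h import *
s,p,T=bore(.0226,.01)
print(cut_out('flange_small',p)[:1][0]['bbox'])
"
```

```text
tcp [0.4617 0.3106 0.1485] q [ 0.5924  0.3163 -0.0515  1.2037 -0.0003  1.0066] t 26.475 w 0.4161422130348262
hole [ 253  261   49   40 1475] ((277.13140869140625, 280.5012512207031), (37.53623962402344, 48.01107406616211), 90.02692413330078) rel tool [ 0.0028  0.0004 -0.0326]
[236.9, 234.3, 87.1, 96.8]
```

Call:
move_arm(plan="0.7 0 0 -0.04 0 0 0; 0.7 0 0 -0.07 0 0 0; 0.7 0 0 -0.08 0 0 0; 0.7 0 0 -0.088 0 0 0; 0.7 0 0 -0.094 0 0 0; 0.7 0 0 -0.1 0 0 0; 0.7 0 0 -0.1 0 0 0")

```text
clock: 27.45
ee_pos: [0.4616, 0.3113, 0.0482]
ee_rot: [[-0.916, 0.402, -0.001], [0.402, 0.916, -0.001], [0.0, -0.001, -1.0]]
wrist_force: [-2.2, -0.5, -2.1]
grip_width: 0.417
grasp_force: 60.9
```

Call:
move_arm(plan="0.7 0 0 -0.005 0 0 0; 0.7 0 0 -0.01 0 0 0; 0.7 0 0 -0.013 0 0 0; 0.7 0 0 -0.015 0 0 0; 0.7 0 0 -0.016 0 0 0; 0.7 0 0 -0.016 0 0 0")

```text
clock: 28.2
ee_pos: [0.4616, 0.3114, 0.0333]
ee_rot: [[-0.916, 0.402, -0.0], [0.402, 0.916, -0.0], [0.0, -0.0, -1.0]]
wrist_force: [-9.3, -4.9, 14.2]
grip_width: 0.424
grasp_force: 62.7
```

Seated. I'll release, then travel to the sleeve.

Call:
move_arm(plan="0.4 0 0 0.001 0 0 0; 0.3 0 0 0.001 0 0 0; 0.3 0 0 0.001 0 0 0; 0.3 0 0 0.03 0 0 0; 0.3 0 0 0.08 0 0 0; 0.3 0 -0.04 0.11 0 0 0; 0.3 0 -0.1 0.11 0 0 0; 0.3 0 -0.16 0.11 0 0 0; 0.3 0 -0.22 0.11 0 0 0; 0.3 0 -0.28 0.11 0 0 0")

```text
clock: 29.45
ee_pos: [0.4623, 0.0299, 0.1426]
ee_rot: [[-0.916, 0.402, 0.001], [0.402, 0.916, -0.0], [-0.001, 0.0, -1.0]]
wrist_force: [1.2, -0.5, -1.1]
grip_width: 0.695
grasp_force: 0.0
```

Call:
move_arm(plan="0.3 0 -0.06 0 0 0 0; 0.3 -0.005 -0.12 0 0 0 0; 0.3 -0.01 -0.18 0 0 0 0; 0.3 -0.015 -0.24 0 0 0 0; 0.3 -0.02 -0.3 -0.02 0 0 0; 0.3 -0.022 -0.35 -0.04 0 0 0; 0.3 -0.022 -0.36 -0.05 0 0 0; 0.3 -0.022 -0.36 -0.05 0 0 0; 0.3 -0.022 -0.36 -0.05 0 0 0")

```text
clock: 30.58
ee_pos: [0.4404, -0.3273, 0.0929]
ee_rot: [[-0.916, 0.401, 0.0], [0.401, 0.916, 0.0], [-0.0, 0.0, -1.0]]
wrist_force: [-1.0, -0.4, -0.2]
grip_width: 0.696
grasp_force: 0.0
```

```bash
python3 -c "
from h import *
s,p,T=look('w13',['sleeve'])
for a in cut_out('sleeve',p)[:1]:
    r=a['region'].astype(np.uint8); c=max(cv2.findContours(r,0,1)[0],key=len); e=cv2.fitEllipse(cv2.convexHull(c)); print(e,onz(p,e[0],.012,T))
p2=get_image('scene');c=p2['image'][180:280,160:300]
im=np.hstack([p['image'],np.vstack([cv2.resize(c,(240,171)),np.zeros((249,240,3),np.uint8)])]);cv2.imwrite('pics/w13m.png',im)
"
```

```text
tcp [ 0.4404 -0.3273  0.0929] q [-0.6393  0.3386 -0.1686  1.0634  0.0002 -0.2265] t 30.575 w 0.6963277838536439
sleeve [(array([269.2, 193.3]), 0.96, array([ 0.4356, -0.3311]))] [(array([247.9, 177.9,  44.1,  47.8]), 0.62)]
((270.09710693359375, 200.16400146484375), (42.92546081542969, 46.8812255859375), 1.1509240865707397) [ 0.4373 -0.3309  0.012 ]
```

View pics/w13m.png

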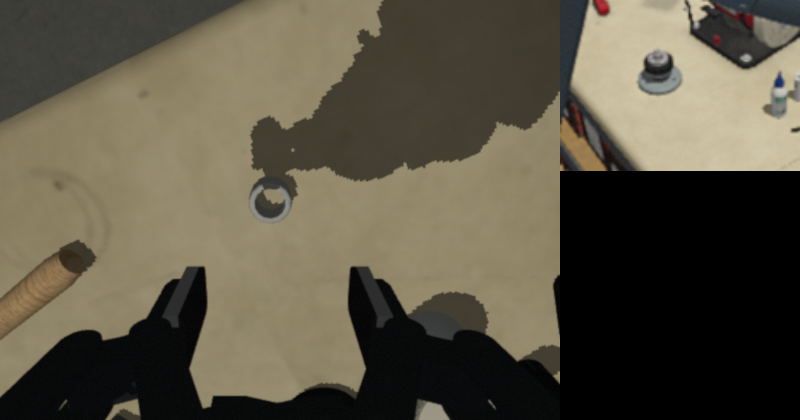

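The inset shows all three parts stacked on the spindle. The sleeve is at px (270,200), between the fingers.

Call:
move_arm(plan="0.3 -0.003 -0.003 -0.05 0 0 0; 0.3 -0.003 -0.003 -0.09 0 0 0; 0.3 -0.003 -0.003 -0.111 0 0 0; 0.3 -0.003 -0.003 -0.111 0 0 0; 0.85 -0.003 -0.003 -0.111 0 0 0; 0.85 -0.003 -0.003 -0.111 0 0 0; 0.85 -0.003 -0.003 -0.111 0 0 0; 0.85 -0.003 -0.003 -0.111 0 0 0")

```text
clock: 31.82
ee_pos: [0.438, -0.3319, -0.0169]
ee_rot: [[-0.916, 0.402, 0.002], [0.402, 0.916, -0.002], [-0.003, -0.001, -1.0]]
wrist_force: [-0.5, 1.5, 6.0]
grip_width: 0.292
grasp_force: 58.5
```

Call:
move_arm(plan="0.85 0 0 0.04 0 0 0; 0.85 0 0.02 0.09 0 0 0; 0.85 0 0.06 0.135 0 0 0; 0.85 0.002 0.11 0.167 0 0 0; 0.85 0.005 0.17 0.167 0 0 0; 0.85 0.01 0.23 0.167 0 0 0; 0.85 0.015 0.29 0.167 0 0 0; 0.85 0.02 0.35 0.167 0 0 0; 0.85 0.024 0.41 0.167 0 0 0; 0.85 0.024 0.47 0.167 0 0 0")

```text
clock: 33.08
ee_pos: [0.4614, 0.1408, 0.1496]
ee_rot: [[-0.916, 0.402, 0.002], [0.402, 0.916, 0.001], [-0.002, 0.001, -1.0]]
wrist_force: [1.3, -0.8, -0.8]
grip_width: 0.293
grasp_force: 59.2
```

Call:
move_arm(plan="0.85 0 0.05 0 0 0 0; 0.85 0 0.1 0 0 0 0; 0.85 0 0.15 0 0 0 0; 0.85 0 0.173 0 0 0 0; 0.85 0 0.173 0 0 0 0; 0.85 0 0.173 0 0 0 0")

```text
clock: 33.83
ee_pos: [0.461, 0.3106, 0.1486]
ee_rot: [[-0.915, 0.403, -0.0], [0.403, 0.915, -0.001], [-0.0, -0.0, -1.0]]
wrist_force: [-0.5, -0.9, -0.5]
grip_width: 0.294
grasp_force: 59.2
```

```bash
python3 -c "
from h import *
s,p,T=bore(.0169,.020)
R=np.array(s['ee_rot'])
a=cut_out('sleeve',p)
if a:
    r=a[0]['region'].astype(np.uint8); c=max(cv2.findContours(r,0,1)[0],key=len); e=cv2.fitEllipse(cv2.convexHull(c)); print(a[0]['bbox'],e,R.T@(onz(p,e[0],s['ee_pos'][2]+.0169+.011,T)-s['ee_pos']))
g=cv2.cvtColor(p['image'],cv2.COLOR_BGR2GRAY)
print(g[235:340:3,278]); print(g[285,225:335:3])
"
```

```text
tcp [0.461  0.3106 0.1486] q [ 0.5932  0.3151 -0.0529  1.2032 -0.0004  1.0075] t 33.825 w 0.2944990960182609
hole [257 266  41  22 653] ((277.1834411621094, 276.1092529296875), (20.317962646484375, 38.56055450439453), 90.29647827148438) rel tool [ 0.0073  0.0005 -0.0369]
[244.6, 236.0, 64.8, 87.1] ((276.79754638671875, 278.767822265625), (72.4420166015625, 82.60112762451172), 1.8042436838150024) [ 0.001   0.0003 -0.0279]
[ 54 104  65  63  64  62  65  69  76  72  89 161 161 161 160 158 159 147
  63  63  62  61  63  62  63  64 154 156 146 147 146 143 136 127 117]
[ 39  55  54  55  55  14   9  37  70  62  60  61  62  62  98 144 158 159
 158 153 135  98  64  64  67  61  66  68  18   9  24  54  54  55  54  25
  14]
```

```bash
python3 -c "
from h import *
s=get_state();p=get_image('wrist');T=wristT(p,s);R=np.array(s['ee_rot'])
print(s['ee_pos'],R.T@(onz(p,(277.3,288.7),s['ee_pos'][2]+.0369,T)-s['ee_pos']),'wheel',R.T@(onz(p,(277.6,285.2),s['ee_pos'][2]+.0171+.016,T)-s['ee_pos']))
"
```

```text
[0.4612 0.3104 0.1487] [ 0.0016  0.0005 -0.0369] wheel [ 0.0009  0.0006 -0.0331]
```

Call:
move_arm(plan="0.85 0.0005 0 -0.04 0 0 0; 0.85 0.0005 0 -0.07 0 0 0; 0.85 0.0005 0 -0.08 0 0 0; 0.85 0.0005 0 -0.085 0 0 0; 0.85 0.0005 0 -0.09 0 0 0; 0.85 0.0005 0 -0.094 0 0 0; 0.85 0.0005 0 -0.094 0 0 0")

```text
clock: 34.85
ee_pos: [0.4616, 0.3113, 0.0544]
ee_rot: [[-0.916, 0.402, 0.0], [0.402, 0.916, -0.001], [-0.0, -0.001, -1.0]]
wrist_force: [0.2, -3.3, -1.9]
grip_width: 0.286
grasp_force: 59.3
```

Call:
move_arm(plan="0.85 0 0 -0.002 0 0 0; 0.85 0 0 -0.004 0 0 0; 0.85 0 0 -0.005 0 0 0; 0.85 0 0 -0.006 0 0 0; 0.85 0 0 -0.007 0 0 0; 0.85 0 0 -0.007 0 0 0")

```text
clock: 35.6
ee_pos: [0.462, 0.3114, 0.049]
ee_rot: [[-0.915, 0.402, 0.002], [0.402, 0.915, 0.0], [-0.001, 0.001, -1.0]]
wrist_force: [-2.6, -8.9, 17.8]
grip_width: 0.288
grasp_force: 61.3
```

Contact came at the expected height, 0.049. I'll release and withdraw upward.

Call:
move_arm(plan="0.6 0 0 0.001 0 0 0; 0.4 0 0 0.001 0 0 0; 0.4 0 0 0.001 0 0 0; 0.4 0 0 0.03 0 0 0; 0.4 0 0 0.08 0 0 0; 0.4 0 -0.05 0.12 0 0 0; 0.4 0 -0.11 0.12 0 0 0; 0.4 0 -0.15 0.12 0 0 0; 0.4 0 -0.15 0.12 0 0 0; 0.4 0 -0.15 0.12 0 0 0")

```text
clock: 36.85
ee_pos: [0.4618, 0.162, 0.1674]
ee_rot: [[-0.915, 0.402, 0.0], [0.402, 0.915, 0.0], [0.0, 0.0, -1.0]]
wrist_force: [-0.1, 0.3, -1.0]
grip_width: 0.596
grasp_force: 0.0
```

```bash
python3 -c "
from h import *
p=get_image('scene');cv2.imwrite('pics/end.png',p['image'])
for n in['stand','sleeve','flange_small','wheel','flange_large']:
    print(n,[(np.round(a['at'],1),round(a['conf'],2)) for a in place_of(n,p)[:2]],[(np.round(a['bbox'],1),round(a['conf'],2)) for a in cut_out(n,p)[:1]])
K=p['camera_matrix'];W=np.linalg.inv(p['world_from_camera'])
for z in(0,.03,.04,.056,.066,.084,.086):
    c=(W@[.46,.312,z,1])[:3];print(z,K@np.array([c[0],-c[1],-c[2]])/-c[2])
g=cv2.cvtColor(p['image'],cv2.COLOR_BGR2GRAY);print(g[198:238:1,212:226:1])
"
```

```text
stand [(array([215. , 229.6]), 0.87)] [(array([207.1, 222.2,  25.5,  13.9]), 0.6)]
sleeve [] [(array([216.1, 209.5,   1. ,   4.1]), 0.49)]
flange_small [(array([214.9, 215.1]), 0.52), (array([215.3, 231.1]), 0.27)] [(array([210.6, 213.1,  11.7,   5.8]), 0.59)]
wheel [(array([217.3, 219.2]), 0.62)] []
flange_large [] [(array([212.5, 206.8,  10. ,   8.5]), 0.36)]
0 [217.6947 226.4745   1.    ]
0.03 [216.9679 220.167    1.    ]
0.04 [216.7216 218.0294   1.    ]
0.056 [216.3232 214.5718   1.    ]
0.066 [216.0715 212.3871   1.    ]
0.084 [215.613  208.4079   1.    ]
0.086 [215.5616 207.9619   1.    ]
[[173 172 171 171 173 173 173 174 173 175 175 176 175 174]
 [172 172 172 173 173 174 173 174 175 176 175 175 174 174]
 [174 172 171 173 175 175 176 176 176 176 175 176 178 173]
 [177 175 176 176 175 176 176 176 176 175 177 175 175 174]
 [176 175 173 174 176 176 176 176 176 175 176 175 174 176]
 [177 177 175 175 177 178 177 177 177 175 174 174 175 175]
 [177 177 179 177 180 181 181 180 177 177 176 173 177 175]
 [180 180 175 168 170 173 179 181 180 178 177 177 180 177]
 [174 165 147 128 129 136
[... 1163 characters left out ...]
6  49  43  41  42  41  42  41  49  56  64  58  67]
 [ 65  61  62  57  50  45  50  52  58  60  61  61  62  56]
 [ 63  67  61  63  64  60  62  60  63  63  62  63  61  61]
 [ 65  57  63  64  64  63  63  62  64  60  64  64  62  58]
 [ 65  64  59  64  63  63  61  61  57  67  61  67  65  63]
 [ 67  63  64  61  64  63  65  64  64  66  67  63  63  63]
 [ 62  67  66  65  63  64  63  62  68  67  67  67  60  61]
 [ 64  66  68  66  66  64  66  65  65  66  65  63  66  68]
 [ 69  64  66  65  63  63  61  63  63  68  70  73  77  86]
 [ 82  77  75  71  70  69  72  71  78  78  81  90  87  89]
 [ 87  90  89  86  82  84  87  91  90  89  89  89  88  88]
 [ 85  89  90  89  89  90  93  90  89  87  89  86  91  90]]
```

```bash
python3 -c "
from h import *
print(job.finish_job())"
```

```text
the job is handed in; nothing more can be done
None
```

The wheel set is on the spindle in order (large flange, wheel, small flange, sleeve), each released at its expected seated height, and the job is handed in at about 37 s; no verdict came back.

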